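# Release the ratchet pawl and lower the hold-down arm

### The arm

A 6-joint arm with a two-finger parallel gripper is mounted at the origin on the work surface; the furniture and walls round the work are solid. World frame = base frame: x ahead of the robot, y to its left, z up, the work surface at z = 0. Lengths are in m, angles in rad, forces in N, time in s.
With the tool pointing down it reaches from about 0.3 to 0.775 m from the base axis. Payload 14.6 kg.
Tool frame: the origin (TCP) lies between the finger pads; the fingertips stand ahead of it and the grasp point (between the pads) lies 3 mm ahead of it (ctrl.tip_extent is the z of the fingertips in the tool frame, in m); z points along the fingers, y is the direction in which the jaws open and shut (so a half turn about z gives the same grasp; the last joint's range is limited). The gripper opens to 94 mm and grips with 3 to 60 N. Pads are 16 mm wide; open, the fingers measure 119 mm over their backs; the gripper's body (75 mm by 177 mm) begins 78 mm behind the grasp point.
Start: joints at [-1.32, 0.3, 1.521, -0, 1.321, -0.067], TCP at [0.172, -0.522, 0.227] pointing down, gripper open.
Joint ranges: [-3.03, 3.03], [-0.79, 2.21], [0.23, 2.52], [-1.04, 4.18], [0, 3.07], [-2.55, 2.55]. Speed limits (rad/s): [2.22, 2.22, 2.57, 3.14, 3.14, 3.14].

### API

Orientations are given as a unit quaternion [w, x, y, z].
In Python, from cell import ctrl gives the robot as it stands.
- The arm moves only by the tool drive_tool, never from a script. Its argument "rows" is a list of rows, each a list of 3 entries, a list of its own where there are three numbers: the shift along the world's x, y, z in mm, then the turn, a rotation vector about the world's x, y, z in degrees, then the gripper's target within -1 to 1 (shut at 1, half-way at 0, fully open at -1). A call has 1 to 5 rows; each row is the pose to reach, as a shift and turn from the pose commanded when the call began; what a row does not reach only later rows make up. A row lasts 1/8 s, in which the tool goes at most 62.5 mm and 10.7 degrees, less where a joint would pass 70% of its speed; a pose out of reach is approached as far as the arm can. A call with a gripper value outside its range is refused whole. The fingers move at their own pace and stop on an object; the grip force is fixed at half the most. Time passes only in rows, so rows that repeat a pose let the fingers close. It gives the time, the measured TCP pose, the force and the opening at its end, in the units of the state.
- ctrl.get_state(): the state, without advancing time (a new reading comes with each control period).
- ctrl.grab_frame(name): name is "side" or "top" or "wrist"; returns the picture (420x560x3 uint8, blue, green, red); there is no depth.
- ctrl.camera_params(name): a dict with "fov_y" (degrees; the focal length in pixels is half the picture's height over the tangent of half this angle, whatever the lens; pixels are square), "cx", "cy" (the principal point, pixels), "T" (4x4, takes a point from camera to world coordinates); the wrist camera has in their place "T_tool_cam" (4x4, takes a point from camera to tool coordinates, whose origin is the TCP and whose axes are the flange's). Camera axes: x right, y down, z forward; pixel columns grow to the right and rows downward; lengths in m; the calibration is good to about 2 mm. A picture is of the moment at which its call begins: read the wrist's pose just before it. camera_params takes no time and is no camera call.
- ctrl.job_done(): hands the job in, once; it reports no verdict.
Trained networks look in the newest picture that a camera, given by its name, has taken for a name from the list of things; names that differ only in an ending like _2 or _b are one class to them, and where a whole thing is asked for, a point or a joint stands for the part that bears it (a point fixed in the world has none). Each returns a list of dicts, best first, with "confidence" (0 to 1); they miss things now and then, are a little off and sometimes report something else, mostly with a low value. They report only what shows in the picture. A call takes as long as a camera call.
- ctrl.search_frame(camera, thing): "bbox" ([left, top, right, bottom] in pixels, round what is visible of it).
- ctrl.landmark_of(camera, thing): "position" ([row, column] in pixels: a listed point, or the origin of a listed thing).
The state is a dict: "clock": time; "joints": joint angles; "dq": joint speeds; "tau": joint torques, N m; "tool_pos": TCP position; "tcp_rot": TCP orientation; "contact_force": force on the tool from outside, world axes, zero at the start; "ft_torque": the same for the moment, N m; "finger_gap": finger opening in m.
Only numpy, scipy, OpenCV 4.12 (cv2) and the standard library are available. Lean on these libraries where they do the work, as an engineer would, in place of code of your own. Each camera call takes 0.05 s, during which the arm holds its last target.

### The job

Press the thumb plate of the hold-down's ratchet pawl down until the pawl snaps free and stays out of the teeth, then push the raised arm down by its cross bar until its rubber foot rests on the black casting, and leave it there with the pawl still out. Only press and push with the fingertips: do not grasp or lift anything, do not force the arm against its teeth, and do not shift the casting or the other things on the bench.

Things in the scene. Friction and masses are not known exactly. Their poses are not given: they have to be found in the camera images.
- clamp: Grey ratchet hold-down fixed to the bench. Origin on the bench top right under the arm's pivot; x is level, the way the arm points (pivot to push bar), z up. Arm pivot: along y at x = 0, 85 mm up. Pawl pivot: along y at x = -62 mm, 125 mm up. Base plate 12 mm thick, x -135 to 215, y -60 to 60 mm, with a wing (x 85 to 215, to y = 194 mm) under the casting; two pairs of posts.
- thumb_plate (a point): Centre of the top face of the pawl's ribbed thumb plate (34 mm along the clamp's x, 36 mm across, 6 mm thick), 118 mm behind the arm's pivot and about 138 mm above the bench while the pawl is engaged. It swings on the pawl's pivot, 56 mm ahead of it along the clamp's x, and sinks about 17 mm from fully in to fully out. A tall post stands at the back of the bench, 0.65 m ahead of the robot and 0.1 m to its right.
- clamp_pawl (a joint): Angle of the ratchet pawl (rad): 0 to about 0.1 engaged (hook nose in the teeth on the hub of the arm, the nose may ride a little up a tooth), 0.30 fully out against its stop. Pushing the thumb plate down increases it. A spring detent (about 6 N at the plate at most) snaps it either way about 0.15: past that it goes out and stays out by itself.
- push_bar (a point): Centre of the arm's steel push bar, a level round bar 16 mm thick and 70 mm long, across the end of the arm (along the clamp's y), 150 mm from the arm's pivot. The rubber foot (40 mm disc) sits under it, sole 30 mm below the bar's centre line. At the start the bar is raised, 150 to 205 mm above the bench.
- clamp_arm (a joint): Angle of the hold-down arm (rad), growing as the arm goes down: at 0 it points 0.87 rad (50 degrees) above level, at 0.87 it is level. It starts between 0 and 0.4; the foot meets the casting at about 0.86. The pivot is stiff: the arm stays where it is left; with the pawl out a push of a few newtons moves it. While the pawl is engaged the teeth stop it going down after at most 0.22 rad (33 mm at the bar) of play.
- casting: Black forged lever, 116x206x50 mm, 0.9 kg, lying loose across the base plate and its wing. Origin at the centre of its underside, its long side along its y axis. Its large round boss (50 mm across, 42 mm high, 67 mm from the origin along its +y) lies under the arm's foot, to within about 10 mm.
- t_nut: Bystander to leave alone: black steel T-nut, 32x28x20 mm, loose. Origin at the centre of its underside.
- coupler: Bystander to leave alone: metal hose coupler, 25x25x65 mm, loose. Origin at the centre of its underside.
- bolt_a: Bystander to leave alone: black M16 cap screw standing on its head, 24x24x76 mm, loose. Origin at the centre of its underside.
- eyebolt: Bystander to leave alone: steel eye bolt lying flat, 76x45x26 mm, loose. Origin at the centre of its underside.
- grease_pot: Bystander to leave alone: small white squeeze bottle with a red cap, 44x44x90 mm, loose. Origin at the centre of its underside.

How it is judged:
By the outcome, as a careful person would: the job done as asked, in the order asked, and still so for the second after the job is handed in, with the robot touching nothing.
It also fails if it takes over 45 s, if anything falls off the work surface, if the arm or the gripper's body presses on something with over 40 N, if the wrist force passes 120 N, or if a joint passes its speed limit or range.

## Working session

There is one attempt and no reset: what is moved stays moved. The work goes in short steps, Python scripts to look and compute and a tool call to move; the robot and the scene stay as the last step left them, time stands still between calls to the robot, and variables do not carry over. Pictures are saved under pics/ and viewed, and the job is handed in when it is done.

Besides the shell and the picture viewer there is one more tool, called after "Request:" by a JSON object that holds its "method" and its "body", one argument or row to a line. drive_tool: Moves the arm, as the interface text tells. Its arguments: {"type":"object","properties":{"rows":{"type":"array"}},"required":["rows"]}

```bash
mkdir -p pics; python3 - <<'E'
from cell import ctrl
import cv2,numpy as np
print(ctrl.get_state(), ctrl.tip_extent)
for n in ["side","top","wrist"]:
    cv2.imwrite(f"pics/{n}0.png",ctrl.grab_frame(n))
    p=ctrl.camera_params(n);print(n,p)
    for t in ["thumb_plate","push_bar","clamp","casting"]:
        r=ctrl.landmark_of(n,t); print(n,t,r[:2])
E
```

```text
{'clock': 0.0, 'joints': array([-1.31958328e+00,  3.00474103e-01,  1.52155895e+00, -2.04724363e-05,
        1.32068816e+00, -6.65949795e-02]), 'dq': array([-0.00096486,  0.0001903 , -0.00105161, -0.0009955 , -0.00047566,
        0.00084691]), 'tau': array([ 9.25650675e-04, -5.31807804e+01, -3.52735877e+01,  7.08749355e-02,
        2.44231615e-02, -1.06952771e-04]), 'tool_pos': array([ 0.17180558, -0.5222394 ,  0.22689403]), 'tcp_rot': array([-5.60965762e-04,  9.87400742e-01,  1.58238604e-01, -6.18884800e-05]), 'contact_force': array([-0.73075904,  1.16771784,  0.42101889]), 'ft_torque': array([-0.00830056,  0.04813687, -0.03267111]), 'finger_gap': 0.09413206308956375} 0.022
side {'fov_y': 44.44182348489182, 'cx': 280.67069008477097, 'cy': 215.27975977869175, 'T': array([[-0.97986769, -0.1287712 ,  0.15256897,  0.25219922],
       [-0.19922875,  0.58118229, -0.7890089 ,  1.21774004],
       [ 0.01293124, -0.80352046, -0.59513667,  1.00016921],
       [ 0.        ,  0.        ,  0.        ,  1.        ]])}
side thumb_plate [{'position': [197.6, 300.6], 'confidence': 0.76}]
side push_ba
[... 780 characters left out ...]
nce': 0.94}]
top clamp [{'position': [235.3, 261.0], 'confidence': 0.98}]
top casting [{'position': [245.5, 211.2], 'confidence': 0.84}, {'position': [233.8, 258.8], 'confidence': 0.34}]
wrist {'fov_y': 68.41395768085562, 'cx': 277.55602019108375, 'cy': 209.85883112799095, 'T_tool_cam': array([[ 3.05549448e-04, -9.71683833e-01, -2.36284651e-01,
         6.77237070e-02],
       [ 9.99999699e-01,  4.65472151e-04, -6.21040798e-04,
         1.34426901e-05],
       [ 7.13439227e-04, -2.36284390e-01,  9.71683682e-01,
        -1.57633518e-01],
       [ 0.00000000e+00,  0.00000000e+00,  0.00000000e+00,
         1.00000000e+00]])}
wrist thumb_plate []
wrist push_bar []
wrist clamp []
wrist casting []
```

View pics/side0.png

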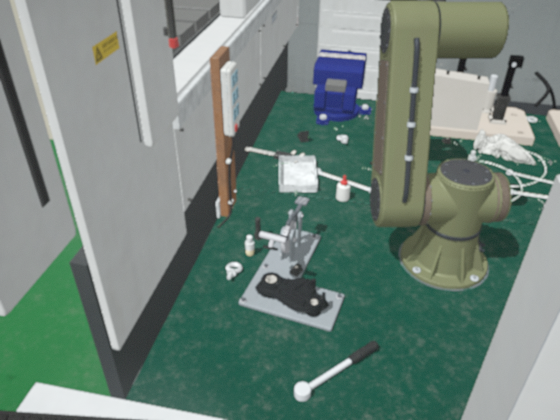

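View pics/top0.png

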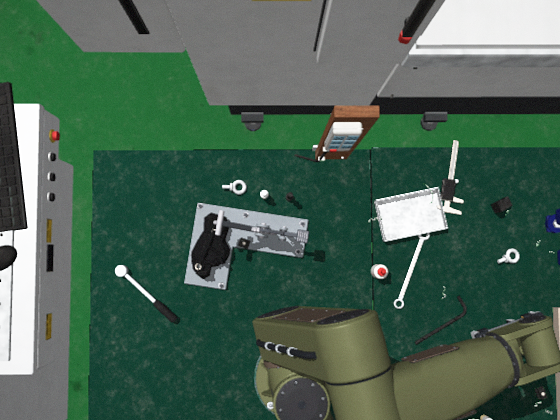

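```bash
cat > h.py <<'E'
import numpy as np
from cell import ctrl
def ray(n,rc):
    p=ctrl.camera_params(n); f=210/np.tan(np.radians(p['fov_y']/2))
    T=p['T'] if 'T' in p else None
    if T is None:
        from scipy.spatial.transform import Rotation as R
        s=ctrl.get_state();q=s['tcp_rot'];B=np.eye(4);B[:3,:3]=R.from_quat([*q[1:],q[0]]).as_matrix();B[:3,3]=s['tool_pos'];T=B@p['T_tool_cam']
    d=T[:3,:3]@np.array([(rc[1]-p['cx'])/f,(rc[0]-p['cy'])/f,1]);return T[:3,3],d/np.linalg.norm(d)
def tri(obs):
    A=np.zeros((3,3));b=np.zeros(3)
    for n,rc in obs:
        o,d=ray(n,rc);P=np.eye(3)-np.outer(d,d);A+=P;b+=P@o
    x=np.linalg.solve(A,b)
    return x,[np.linalg.norm((np.eye(3)-np.outer(d,d))@(x-o)) for o,d in [ray(*q) for q in obs]]
def atz(n,rc,z):
    o,d=ray(n,rc);return o+d*(z-o[2])/d[2]
def proj(n,X):
    p=ctrl.camera_params(n); f=210/np.tan(np.radians(p['fov_y']/2))
    c=np.linalg.inv(p['T'])@np.append(X,1);return np.array([p['cy']+f*c[1]/c[2],p['cx']+f*c[0]/c[2]])
E
python3 - <<'E'
from h import *
print('plate',tri([('side',(197.6,300.6)),('top',(234.8,303.2))]))
print('plate atz',atz('top',(234.8,303.2),.138),atz('side',(197.6,300.6),.138))
print('bar',tri([('side',(237.6,272.)),('top',(222.9,222.1))]),tri([('side',(272.6,231.6)),('top',(222.9,222.1))]))
print('clamp',tri([('side',(262.4,284.6)),('top',(235.3,261))]),atz('top',(235.3,261),0))
print('cast',atz('top',(245.5,211.2),.012))
E
```

```text
plate (array([ 0.43207773, -0.01933476,  0.14136434]), [np.float64(0.00037924093850614203), np.float64(0.00037924093850613824)])
plate atz [ 0.43182985 -0.0195856   0.138     ] [ 0.43316247 -0.02415068  0.138     ]
bar (array([0.46699485, 0.2111056 , 0.16593745]), [np.float64(0.0016230042655297437), np.float64(0.001623004265529507)]) (array([0.52210548, 0.23367878, 0.0507601 ]), [np.float64(0.0511199207843127), np.float64(0.05111992078431273)])
clamp (array([ 0.44476496,  0.10535391, -0.00800891]), [np.float64(0.008398090119125354), np.float64(0.008398090119125349)]) [0.43614515 0.10401364 0.        ]
cast [0.40481171 0.25803124 0.012     ]
```

```bash
python3 - <<'E'
import cv2
a=cv2.imread('pics/side0.png')[180:330,210:360];b=cv2.imread('pics/top0.png')[190:300,170:330]
cv2.imwrite('pics/side0z.png',cv2.resize(a,(600,600),interpolation=cv2.INTER_CUBIC));cv2.imwrite('pics/top0z.png',cv2.resize(b,(800,550),interpolation=cv2.INTER_CUBIC))
E
```

```text
(no output)
```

View pics/side0z.png

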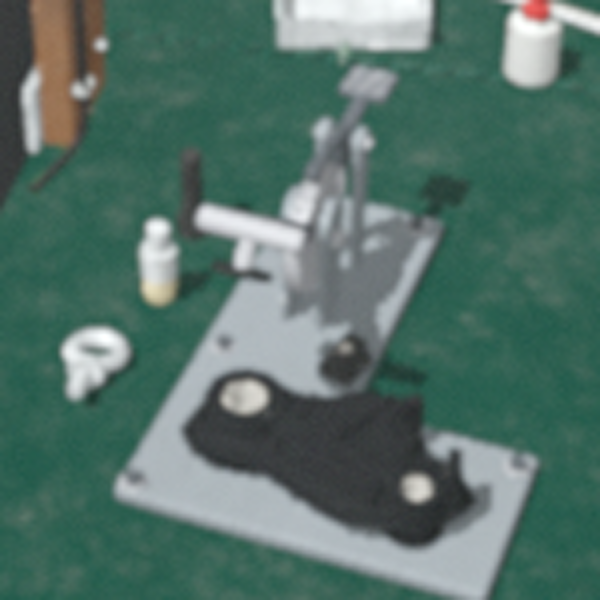

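View pics/top0z.png

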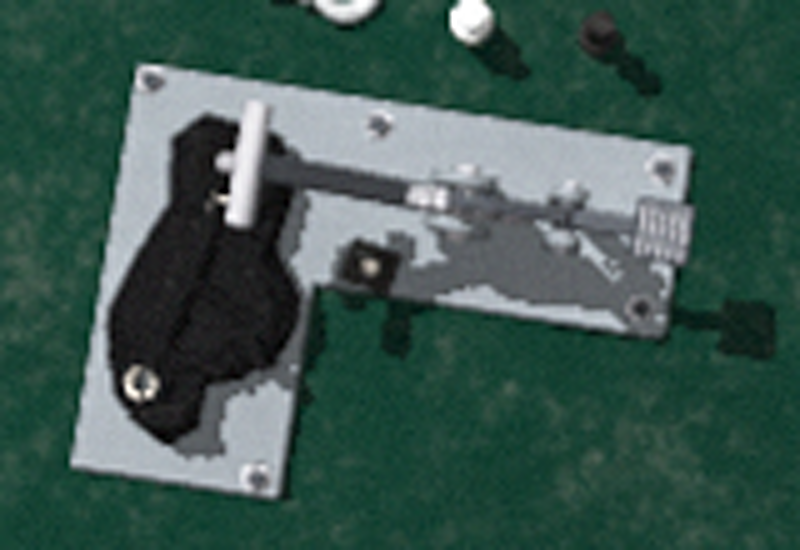

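```bash
python3 - <<'E'
from h import *
tp=lambda u,v:(190+v/5,170+u/5)
sd=lambda u,v:(180+v/4,210+u/4)
# clamp corners
L=np.array([[215,-60],[-135,-60],[-135,60],[215,194],[85,194]])/1000
W=np.array([atz('top',tp(*c),.012)[:2] for c in [(138,65),(690,148),(667,335),(72,465),(280,497)]])
lc=L.mean(0);wc=W.mean(0);H=(L-lc).T@(W-wc);U,S,V=np.linalg.svd(H);R=(U@V).T
t=wc-R@lc;print('clamp',t,np.degrees(np.arctan2(R[1,0],R[0,0])),W-(L@R.T+t))
w=lambda x,y:R@[x,y]+t
print('plate pred',w(-.118,0)); print('plate',tri([('side',sd(368,84)),('top',tp(663,230))]),atz('top',tp(663,230),.138))
b=tri([('side',sd(248,226)),('top',tp(247,163))]);print('bar',b, 'in clamp',R.T@(b[0][:2]-t))
for a in np.arange(.3,.91,.1):
    X=np.append(w(.15*np.cos(a),0),.085+.15*np.sin(a)); print(a,X,proj('top',X),proj('side',X))
print(tp(247,163),sd(248,226))
print('clamp axis',R[:,0])
for n,p,z in [('boss',(212,150),.06),('tnut?',(368,265),.03)]: print(n,R.T@(atz('top',tp(*p),z)[:2]-t))
E
```

```text
clamp [0.44695242 0.09807185] 81.14602937045235 [[-0.00219999 -0.00049375]
 [-0.00154816  0.00194721]
 [ 0.00098312 -0.00120579]
 [ 0.00152919 -0.00036104]
 [ 0.00123585  0.00011337]]
plate pred [ 0.42879025 -0.01852204]
plate (array([ 0.42818162, -0.0183359 ,  0.13050434]), [np.float64(0.0004804126067066036), np.float64(0.00048041260670668234)]) [ 0.42838858 -0.01783098  0.138     ]
bar (array([0.46646175, 0.21773439, 0.17499558]), [np.float64(0.0007573948066004009), np.float64(0.0007573948066003312)]) in clamp [ 0.12123943 -0.0008588 ]
0.3 [0.46900875 0.23966473 0.12932803] [222.45663454 213.23929139] [255.44633006 269.46343504]
0.4 [0.46821741 0.23458468 0.14341275] [222.42387927 214.49949077] [250.05977949 270.19310762]
0.5 [0.4672136  0.22814062 0.15691383] [222.47581092 216.28418459] [244.48950698 271.12267673]
0.6000000000000001 [0.46600735 0.22039697 0.16969637] [222.6140675  218.58684304] [238.80790001 272.24125776]
0.7000000000000002 [0.46461071 0.21143108 0.18163265] [222.83920567 221.39363097] [233.08991113 273.53473383]
0.8000000000000003 [0.46303763 0.20133255 0.19260341] [223.15059712 224.68303673] [227.41139611 274.98603745]
0.9000000000000001 [0.46130384 0.19020227 0.20249904] [223.54634687 228.4256786 ] [221.84740806 276.57552984]
(222.6, 219.4) (236.5, 272.0)
clamp axis [0.15391665 0.98808384]
boss [ 0.15481163 -0.01006856]
tnut? [0.05270005 0.04394177]
```

Request:
{"method": "drive_tool", "body": {
  "rows": [
    [[20,40,20],[0,0,-5],1],
    [[45,90,30],[0,0,-11],1],
    [[70,137,30],[0,0,-17],1],
    [[95,186,30],[0,0,-22],1],
    [[120,235,30],[0,0,-27],1]
  ]
}}

```text
clock: 1.38
tool_pos: [0.2923, -0.2859, 0.2576]
tcp_rot: [0.0, 0.997, -0.078, 0.0]
contact_force: [1.0, -0.3, 0.4]
finger_gap: 0.0476
```

Request:
{"method": "drive_tool", "body": {
  "rows": [
    [[25,49,0],[0,0,0],1],
    [[50,98,0],[0,0,0],1],
    [[75,147,0],[0,0,0],1],
    [[100,197,0],[0,0,0],1],
    [[118,230,0],[0,0,0],1]
  ]
}}

```text
clock: 2.0
tool_pos: [0.4105, -0.0554, 0.2577]
tcp_rot: [-0.0, 0.997, -0.076, 0.0]
contact_force: [-0.0, 0.1, -1.2]
finger_gap: 0.0007
```

```bash
python3 - <<'E'
from h import *
import cv2
s=ctrl.get_state();print(s)
cv2.imwrite("pics/w1.png",ctrl.grab_frame("wrist"))
for t in ["thumb_plate","push_bar"]:
  r=ctrl.landmark_of("wrist",t);print(r)
  if r: print(atz("wrist",r[0]['position'],.138 if t[0]=='t' else .173))
E
```

```text
{'clock': 2.0, 'joints': array([-2.22636975e-01, -3.53111388e-02,  1.82908177e+00,  1.14903756e-04,
        1.34722087e+00,  1.50014662e+00]), 'dq': array([ 0.69671434,  0.23285849, -0.22025587, -0.00239828, -0.0115157 ,
        0.69545445]), 'tau': array([-3.97459835e+00, -3.61707973e+01, -3.39754987e+01,  1.51448431e-01,
        2.24203407e-02, -1.07200708e+00]), 'tool_pos': array([ 0.41045621, -0.05536838,  0.25765689]), 'tcp_rot': array([-1.15051873e-05,  9.97112861e-01, -7.59331932e-02,  3.05533727e-04]), 'contact_force': array([-0.04860998,  0.06476916, -1.22091535]), 'ft_torque': array([-0.00856781,  0.03438974, -0.00172726]), 'finger_gap': 0.0006535974923532811}
[{'position': [199.5, 234.2], 'confidence': 0.58}]
[ 0.42662828 -0.01729188  0.138     ]
[]
```

View pics/w1.png

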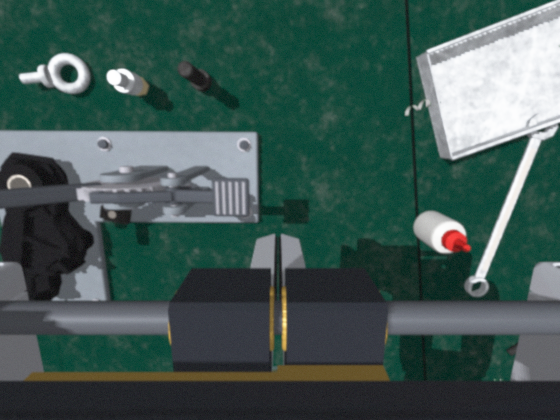

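Request:
{"method": "drive_tool", "body": {
  "rows": [
    [[18,36,0],[0,0,0],1],
    [[18,36,-40],[0,0,0],1],
    [[18,36,-75],[0,0,0],1],
    [[18,36,-87],[0,0,0],1],
    [[18,36,-87],[0,0,0],1]
  ]
}}

```text
clock: 2.78
tool_pos: [0.4278, -0.022, 0.1707]
tcp_rot: [0.0, 0.997, -0.077, -0.0]
contact_force: [0.1, -0.5, 0.4]
finger_gap: 0.0005
```

```bash
python3 - <<'E'
from h import *
import cv2
s=ctrl.get_state();print(s['tool_pos'],s['contact_force'])
a=ctrl.grab_frame("side")[170:270,250:370];cv2.imwrite("pics/s2.png",cv2.resize(a,(720,600),interpolation=cv2.INTER_CUBIC))
a=ctrl.grab_frame("wrist");cv2.imwrite("pics/w2.png",a)
E
```

```text
[ 0.42784059 -0.02201786  0.17072755] [ 0.14197314 -0.51469737  0.37055011]
```

View pics/s2.png

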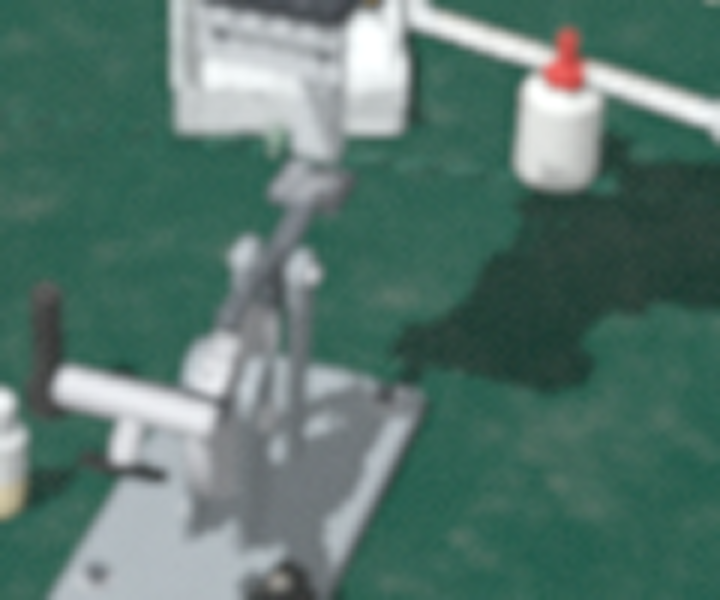

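View pics/w2.png

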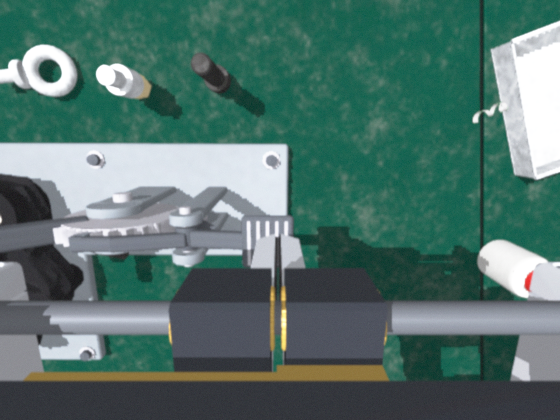

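Request:
{"method": "drive_tool", "body": {
  "rows": [
    [[1,4,-5],[0,0,0],1],
    [[1,4,-11],[0,0,0],1],
    [[1,4,-14],[0,0,0],1],
    [[1,4,-16],[0,0,0],1]
  ]
}}

```text
clock: 3.38
tool_pos: [0.4291, -0.0177, 0.1546]
tcp_rot: [0.0, 0.997, -0.077, 0.0]
contact_force: [-0.4, -4.8, 5.4]
finger_gap: 0.0006
```

Request:
{"method": "drive_tool", "body": {
  "rows": [
    [[0,0,-2],[0,0,0],1],
    [[0,0,-3],[0,0,0],1],
    [[0,0,-4],[0,0,0],1]
  ]
}}

```text
clock: 3.75
tool_pos: [0.4287, -0.0173, 0.1502]
tcp_rot: [-0.0, 0.997, -0.077, -0.0]
contact_force: [-0.5, -0.1, 0.1]
finger_gap: 0.0004
```

Request:
{"method": "drive_tool", "body": {
  "rows": [
    [[0,0,-2],[0,0,0],1],
    [[0,0,-3],[0,0,0],1]
  ]
}}

```text
clock: 4.0
tool_pos: [0.4288, -0.0174, 0.1472]
tcp_rot: [-0.0, 0.997, -0.077, -0.0]
contact_force: [0.3, -0.0, 0.7]
finger_gap: 0.0004
```

Request:
{"method": "drive_tool", "body": {
  "rows": [
    [[0,0,15],[0,0,0],1],
    [[0,0,60],[0,0,0],1],
    [[0,0,98],[0,0,0],1],
    [[-20,-30,108],[0,0,0],1],
    [[-20,-40,108],[0,0,0],1]
  ]
}}

```text
clock: 4.62
tool_pos: [0.4086, -0.0583, 0.2573]
tcp_rot: [0.0, 0.997, -0.077, 0.001]
contact_force: [0.3, 0.4, -0.0]
finger_gap: 0.0003
```

```bash
python3 - <<'E'
from h import *
import cv2
s=ctrl.get_state();print(s['tool_pos'],s['contact_force'])
a=ctrl.grab_frame("side")[170:270,250:370];cv2.imwrite("pics/s3.png",cv2.resize(a,(720,600),interpolation=cv2.INTER_CUBIC))
a=ctrl.grab_frame("wrist");cv2.imwrite("pics/w3.png",a)
for n in ['side','wrist']: print(ctrl.landmark_of(n,'thumb_plate'),ctrl.landmark_of(n,'push_bar'))
E
```

```text
[ 0.40859922 -0.05831183  0.25730057] [ 0.28086854  0.43199539 -0.0235712 ]
[{'position': [202.6, 300.4], 'confidence': 0.64}] [{'position': [237.5, 272.5], 'confidence': 0.58}]
[{'position': [191.9, 233.5], 'confidence': 0.56}] []
```

View pics/s3.png

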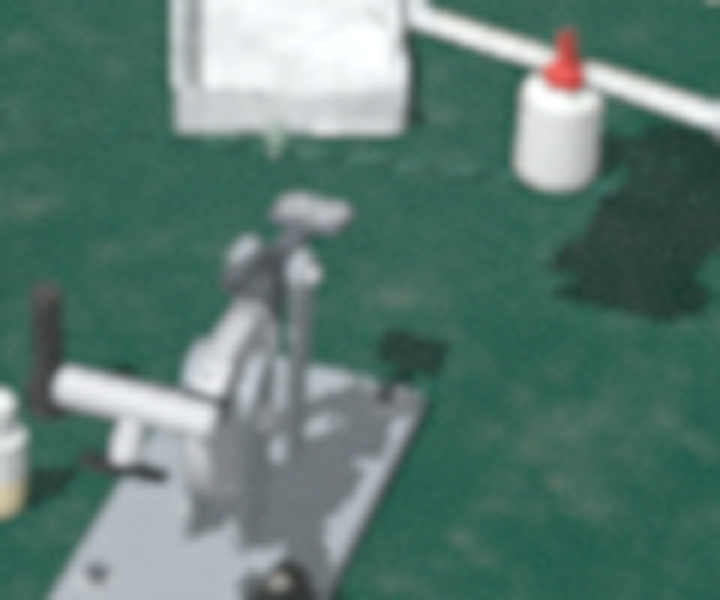

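View pics/w3.png

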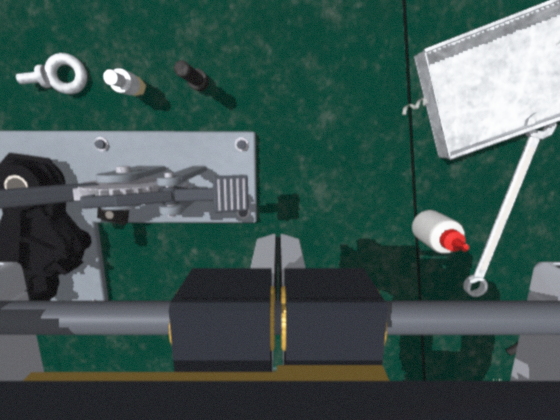

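Request:
{"method": "drive_tool", "body": {
  "rows": [
    [[12,55,5],[0,0,0],1],
    [[24,110,5],[0,0,0],1],
    [[36,165,5],[0,0,0],1],
    [[46,215,0],[0,0,0],1],
    [[46,215,0],[0,0,0],1]
  ]
}}

```text
clock: 5.55
tool_pos: [0.4545, 0.1605, 0.2543]
tcp_rot: [0.0, 0.997, -0.074, -0.001]
contact_force: [0.5, -0.7, 0.3]
finger_gap: 0.0002
```

```bash
python3 - <<'E'
from h import *
import cv2
s=ctrl.get_state();print(s['tool_pos'],s['contact_force'])
a=ctrl.grab_frame("wrist");cv2.imwrite("pics/w4.png",a)
r=ctrl.landmark_of('wrist','push_bar');print(r)
if r: print(atz('wrist',r[0]['position'],.173))
E
```

```text
[0.45454966 0.16051243 0.25434825] [ 0.48209538 -0.69295491  0.26937441]
[{'position': [220.2, 203.9], 'confidence': 0.6}]
[0.46432172 0.21626107 0.173     ]
```

View pics/w4.png

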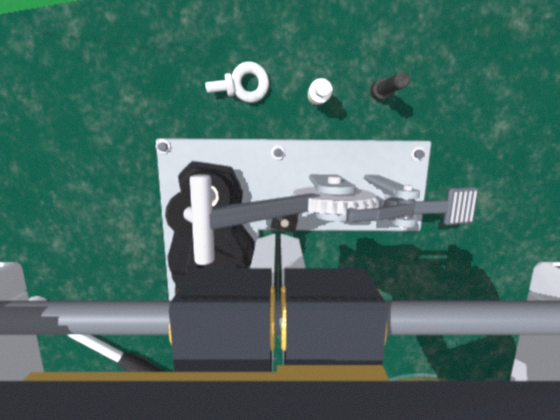

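Request:
{"method": "drive_tool", "body": {
  "rows": [
    [[10,57,0],[0,0,0],1],
    [[10,57,-25],[0,0,0],1],
    [[10,57,-45],[0,0,0],1],
    [[10,57,-45],[0,0,0],1]
  ]
}}

```text
clock: 6.15
tool_pos: [0.4645, 0.2135, 0.2096]
tcp_rot: [0.001, 0.997, -0.077, -0.001]
contact_force: [-0.3, -0.2, 0.5]
finger_gap: 0.0008
```

```bash
python3 - <<'E'
from h import *
import cv2
s=ctrl.get_state();print(s['tool_pos'],s['contact_force'])
a=ctrl.grab_frame("side")[180:300,220:364];cv2.imwrite("pics/s5.png",cv2.resize(a,(720,600),interpolation=cv2.INTER_CUBIC))
a=ctrl.grab_frame("wrist");cv2.imwrite("pics/w5.png",a)
c=np.array([.44695,.09807]);e=np.array([.15392,.98808])
for q in np.arange(.64,-.01,-.05): print(round(q,2),np.round(np.append(c+e*.15*np.cos(q),.115+.15*np.sin(q))*1000,1))
E
```

```text
[0.46451114 0.21346787 0.20960292] [-0.29600704 -0.1955854   0.51762196]
0.64 [465.5 217.  204.6]
0.59 [466.1 221.2 198.5]
0.54 [466.8 225.2 192.1]
0.49 [467.3 228.8 185.6]
0.44 [467.8 232.2 178.9]
0.39 [468.3 235.2 172. ]
0.34 [468.7 237.8 165. ]
0.29 [469.1 240.1 157.9]
0.24 [469.4 242.  150.7]
0.19 [469.6 243.6 143.3]
0.14 [469.8 244.8 135.9]
0.09 [469.9 245.7 128.5]
0.04 [470.  246.2 121. ]
```

View pics/s5.png

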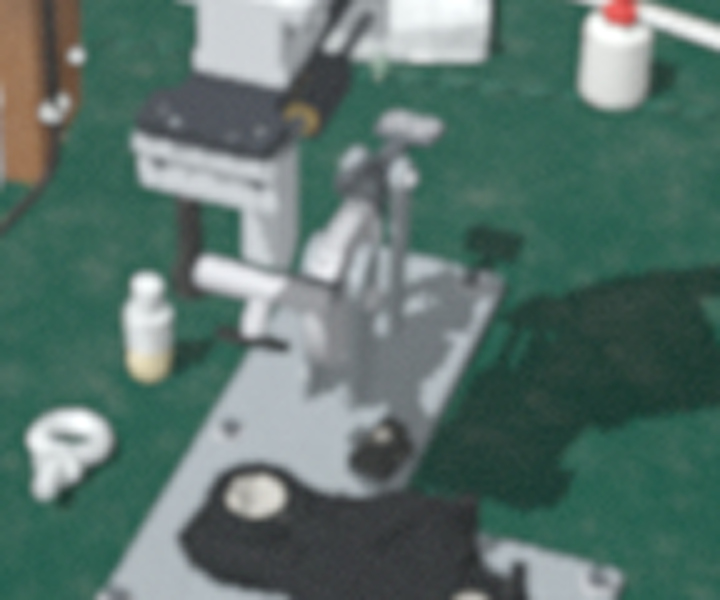

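View pics/w5.png

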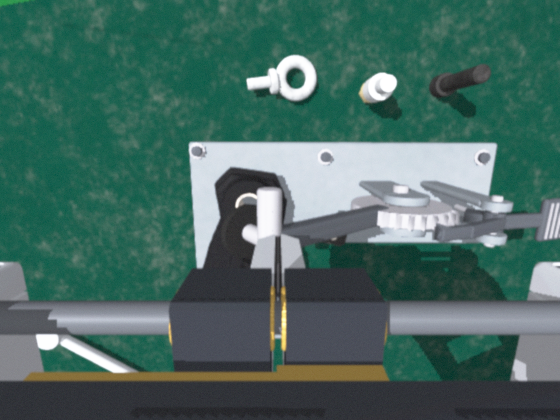

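Request:
{"method": "drive_tool", "body": {
  "rows": [
    [[1,5,-3],[0,0,0],1],
    [[1,6,-8],[0,0,0],1],
    [[2,9,-14],[0,0,0],1],
    [[2,13,-20],[0,0,0],1]
  ]
}}

```text
clock: 6.75
tool_pos: [0.4679, 0.2287, 0.1918]
tcp_rot: [-0.002, 0.997, -0.077, 0.002]
contact_force: [3.3, 3.2, 7.2]
finger_gap: 0.0006
```

Request:
{"method": "drive_tool", "body": {
  "rows": [
    [[0,1,-7],[0,0,0],1],
    [[1,4,-14],[0,0,0],1],
    [[1,7,-21],[0,0,0],1],
    [[2,9,-28],[0,0,0],1]
  ]
}}

```text
clock: 7.25
tool_pos: [0.469, 0.2369, 0.1625]
tcp_rot: [-0.0, 0.997, -0.077, 0.0]
contact_force: [-0.6, 2.4, 3.2]
finger_gap: 0.0003
```

Request:
{"method": "drive_tool", "body": {
  "rows": [
    [[0,3,-7],[0,0,0],1],
    [[0,5,-14],[0,0,0],1],
    [[0,6,-21],[0,0,0],1],
    [[1,7,-28],[0,0,0],1]
  ]
}}

```text
clock: 7.75
tool_pos: [0.4695, 0.2436, 0.1338]
tcp_rot: [0.0, 0.997, -0.077, -0.001]
contact_force: [-0.7, 0.3, 2.6]
finger_gap: 0.0006
```

```bash
python3 - <<'E'
from h import *
import cv2
s=ctrl.get_state();print(s['tool_pos'],s['contact_force'])
a=ctrl.grab_frame("side")[180:300,220:364];cv2.imwrite("pics/s6.png",cv2.resize(a,(720,600),interpolation=cv2.INTER_CUBIC))
a=ctrl.grab_frame("wrist");cv2.imwrite("pics/w6.png",a)
E
```

```text
[0.46950061 0.24360394 0.13380889] [-0.74635108  0.26475081  2.60717319]
```

View pics/s6.png

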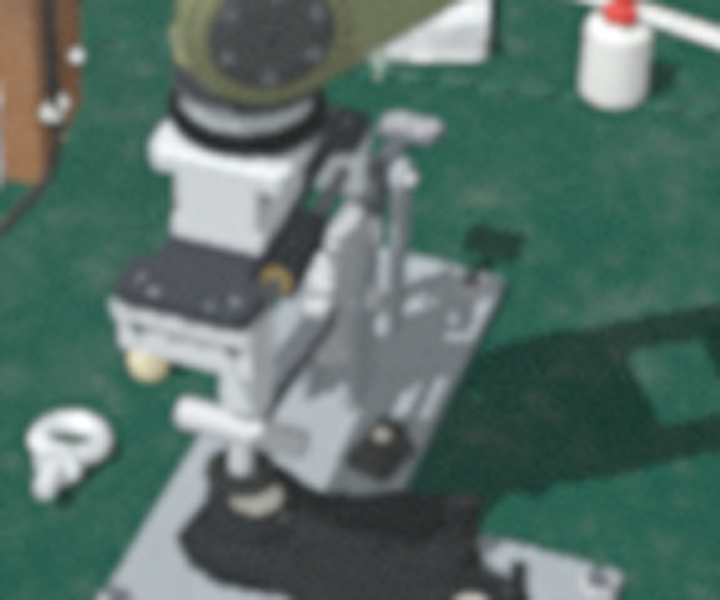

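View pics/w6.png

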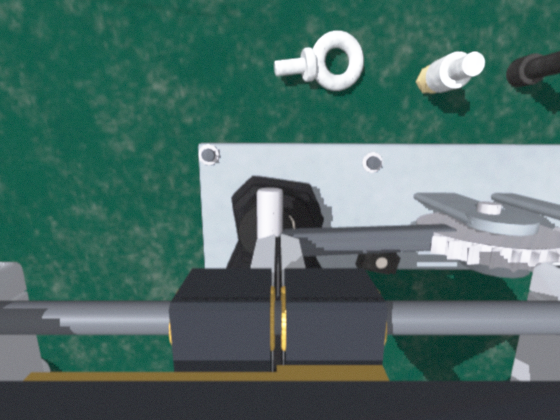

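Request:
{"method": "drive_tool", "body": {
  "rows": [
    [[0,1,-5],[0,0,0],1],
    [[0,2,-9],[0,0,0],1],
    [[0,2,-13],[0,0,0],1],
    [[0,2,-14],[0,0,0],1]
  ]
}}

```text
clock: 8.35
tool_pos: [0.4699, 0.2457, 0.1203]
tcp_rot: [-0.0, 0.997, -0.077, -0.0]
contact_force: [0.1, 0.5, 2.6]
finger_gap: 0.0005
```

Request:
{"method": "drive_tool", "body": {
  "rows": [
    [[0,0,-1],[0,0,0],1],
    [[0,0,-1],[0,0,0],1]
  ]
}}

```text
clock: 8.6
tool_pos: [0.4698, 0.2457, 0.1195]
tcp_rot: [-0.0, 0.997, -0.077, 0.0]
contact_force: [-0.3, 0.8, 1.2]
finger_gap: 0.0002
```

Request:
{"method": "drive_tool", "body": {
  "rows": [
    [[0,0,-1],[0,0,0],1],
    [[0,0,-2],[0,0,0],1],
    [[0,0,-2],[0,0,0],1]
  ]
}}

```text
clock: 8.98
tool_pos: [0.4699, 0.2456, 0.1174]
tcp_rot: [-0.0, 0.997, -0.077, 0.0]
contact_force: [0.9, 1.1, 1.9]
finger_gap: 0.0008
```

Request:
{"method": "drive_tool", "body": {
  "rows": [
    [[0,0,-1],[0,0,0],1],
    [[0,0,-1],[0,0,0],1]
  ]
}}

```text
clock: 9.22
tool_pos: [0.4699, 0.2455, 0.1164]
tcp_rot: [0.0, 0.997, -0.077, -0.0]
contact_force: [0.4, 1.7, 2.1]
finger_gap: 0.0003
```

Request:
{"method": "drive_tool", "body": {
  "rows": [
    [[0,0,-1],[0,0,0],1],
    [[0,0,-1],[0,0,0],1]
  ]
}}

```text
clock: 9.48
tool_pos: [0.47, 0.2456, 0.1159]
tcp_rot: [-0.0, 0.997, -0.077, 0.0]
contact_force: [-2.2, 0.2, 7.9]
finger_gap: 0.0003
```

Request:
{"method": "drive_tool", "body": {
  "rows": [
    [[0,0,-1],[0,0,0],1],
    [[0,0,-1],[0,0,0],1]
  ]
}}

```text
clock: 9.72
tool_pos: [0.4701, 0.2456, 0.1157]
tcp_rot: [-0.0, 0.997, -0.077, 0.0]
contact_force: [-5.5, -1.2, 17.5]
finger_gap: 0.0008
```

Seated (force rises, no further motion). Retreat straight up and check.

Request:
{"method": "drive_tool", "body": {
  "rows": [
    [[0,0,3],[0,0,0],1],
    [[0,0,20],[0,0,0],1],
    [[0,0,60],[0,0,0],1],
    [[0,0,110],[0,0,0],1],
    [[-40,-20,140],[0,0,0],1]
  ]
}}

```text
clock: 10.35
tool_pos: [0.4305, 0.2257, 0.2571]
tcp_rot: [-0.001, 0.997, -0.077, 0.001]
contact_force: [0.9, -0.6, -0.2]
finger_gap: 0.0004
```

Request:
{"method": "drive_tool", "body": {
  "rows": [
    [[-30,-60,0],[0,0,0],1],
    [[-50,-110,0],[0,0,0],1],
    [[-60,-160,0],[0,0,0],1],
    [[-60,-160,0],[0,0,0],1]
  ]
}}

```text
clock: 10.85
tool_pos: [0.3694, 0.0634, 0.2555]
tcp_rot: [0.0, 0.997, -0.079, 0.001]
contact_force: [0.2, 0.6, 0.3]
finger_gap: 0.0005
```

```bash
python3 - <<'E'
from h import *
import cv2
s=ctrl.get_state();print(s['clock'],s['tool_pos'],s['contact_force'])
a=ctrl.grab_frame("side")[180:330,210:390];cv2.imwrite("pics/s7.png",cv2.resize(a,(720,600),interpolation=cv2.INTER_CUBIC))
a=ctrl.grab_frame("wrist");cv2.imwrite("pics/w7.png",a)
b=ctrl.grab_frame("top")[170:300,170:330];cv2.imwrite('pics/t7.png',cv2.resize(b,(738,600),interpolation=cv2.INTER_CUBIC))
for n in ['side','wrist']: print(ctrl.landmark_of(n,'thumb_plate'),ctrl.landmark_of(n,'push_bar'))
print(proj('side',[.47,.2463,.0865]),proj('side',[.4288,-.0183,.138]),proj('side',[.4288,-.0183,.121]))
E
```

```text
10.85 [0.36938796 0.06341678 0.25550884] [0.21430791 0.57608616 0.27995079]
[{'position': [202.3, 300.8], 'confidence': 0.56}] [{'position': [269.7, 268.7], 'confidence': 0.86}, {'position': [195.8, 341.7], 'confidence': 0.31}]
[{'position': [132.9, 357.1], 'confidence': 0.79}] [{'position': [133.5, 85.5], 'confidence': 0.71}]
[269.43060687 268.54427427] [198.88247588 301.72417681] [203.59448879 301.51045827]
```

View pics/s7.png

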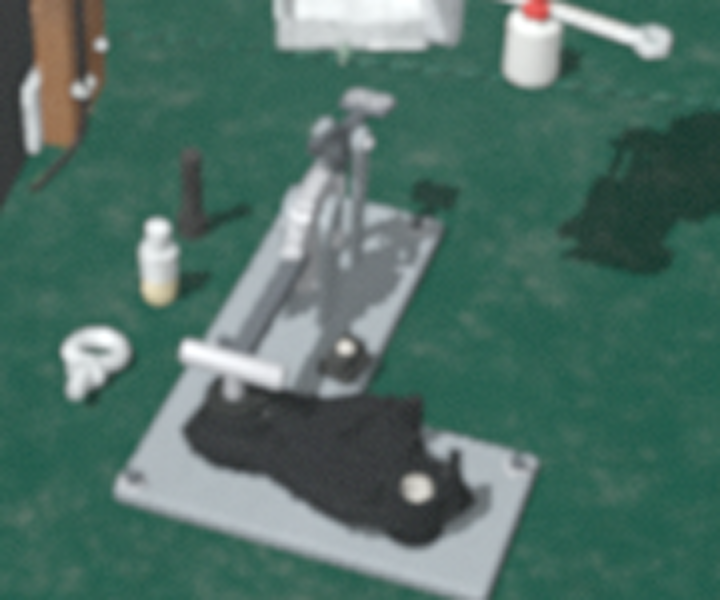

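View pics/w7.png

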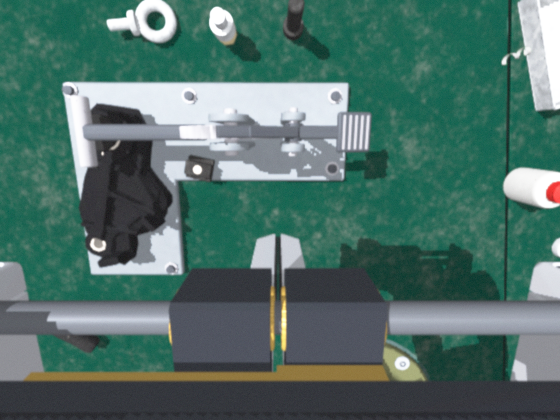

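View pics/t7.png

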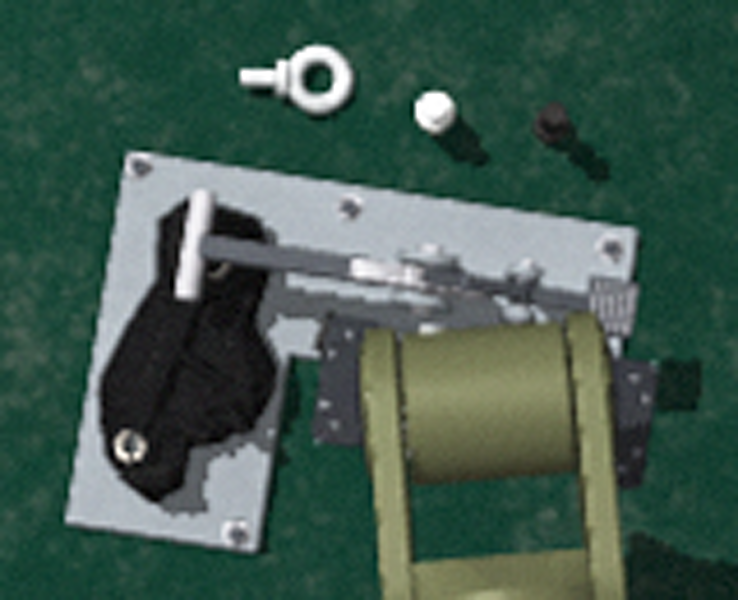

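```bash
python3 -c "
from cell import ctrl
print(ctrl.job_done())"
```

```text
the job is handed in; nothing more can be done
None
```

I pressed the thumb plate until the pawl snapped out, then pushed the arm down by its bar until the foot sat on the casting. I then backed the robot clear and handed the job in at about 11 s.

- **Pawl:** The force at the plate rose to about 5 N up and 5 N sideways, then fell to zero as it snapped. In the last side picture the plate had stayed down, at row 202.3. I predicted about 203.6 for fully out and 198.9 for engaged, so it is out; the exact angle was not measured.
- **Arm:** The arm went down with 1 to 8 N and stopped when the force rose to 17.5 N with no more travel. In the last side picture the bar was within 0.5 pixel of where it should be with the foot resting on the casting.
- **Other items:** In the last pictures the casting, T-nut, coupler, bolt, eye bolt and grease pot looked unmoved by eye. No check failed or disagreed.

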